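# Click the lid onto the soap curing box

### The job

Pick up the plywood lid, find by eye or by feel where the two spring hooks of the soap curing box enter its windows, and push it straight down over them until both have clicked, so that it lies flat on the rim all round. Push firmly but gently, never with brute force, leave the other things where they are, and let go.

Things in the scene. Friction and masses are not known exactly. Their poses are not given: they have to be found in the camera images.
- box: Open plywood curing box with soap bars in it, fixed to the table (does not move), 180 long (x) x 96 wide (y) x 60 high, walls 10 thick. Origin: centre of its underside, on the table; x along its length, z up. Across its underside lengthwise, in a loose channel, lies a plastic strap with a spring hook standing at each end of the box.
- hook_a_tip (a point): Nominal tip of the hook at the box's +x end, 100 from the box's centre, 86.5 above the table, fixed to the box. The strap is loose: both real hooks sit off this point sideways (box y), both by the same unmeasured amount, up to 10 either way, to be seen or felt. Hook: upright grey strip 5 thick, 22 wide, just outside the end wall, with a barbed head, its nose pointing away from the box.
- hook_b_tip (a point): The same for the identical hook at the -x end. The head's ramp falls from the tip 15 while going 9 outwards; the nose's flat underside is 69.5 above the table, 1.5 above the top of a seated lid, and catches 5 of the lid's end bar. A lid meets the ramps with its underside at 80. It enters only within 2 sideways (4 lengthwise) of the hooks; otherwise it lands on their tips at 86.5.
- hook_a (a joint): Bend of the hook at the +x end, rad: 0 upright (at rest, and when clicked home), growing as its head is pushed towards the box's centre; about 0.1 as the lid passes the nose. Springy, returns by itself. A hook takes roughly 5 to 10 N of downward push to pass, both at once twice that; one may click before the other, and the ends can be pressed in turn.
- hook_b (a joint): The same for the hook at the -x end.
- lid: Loose plywood lid 234 long (x), 96 wide (y), 8 thick, 0.15 to 0.3 kg, same either way round. A window near each end, 18 long, 26 wide, from 87 to 105 from the centre, then a 12 wide end bar: the hooks rise through the windows and catch the end bars. In the middle on top a grip bar 70 (x) x 22 (y) x 30 high. Origin: centre of the underside, z up. Starts flat on the table.
- lid_grip (a point): Centre of the lid's grip bar at gripping height, 30 above the lid's underside, 22 above its top face; the bar is pinched across its 22 width (lid y).
- soap_roll: Bystander: upright cylinder of soap, 62 across, 70 high. Origin: centre of its underside.
- soap_loaf: Bystander: block of soap 90 x 60 x 60 high. Origin: centre of its underside.
- soap_bar: Bystander: bar of soap 80 x 55 x 28. Origin: centre of its underside.
- spatula: Bystander: spatula lying on the table. Origin: under the middle of it.
- rim: The box's four walls, same origin and axes as the box; their top, the rim, is 60 above the origin. The lid, fully home, lies flat on the rim, its underside 60 above the origin, centred between the hooks.

How it is judged:
By the outcome, as a careful person would: the job done as asked, in the order asked, and still so for the second after the job is handed in, with the robot touching nothing.
It also fails if it takes over 72 s, if anything falls off the work surface, if the arm or the gripper's body presses on something with over 40 N, if the wrist force passes 120 N, or if a joint passes its speed limit or range.

### The arm

A 6-joint arm with a two-finger parallel gripper is mounted at the origin on the work surface. World frame = base frame: x ahead of the robot, y to its left, z up, the work surface at z = 0. Lengths are in m, angles in rad, forces in N, time in s.
With the tool pointing down it reaches from about 0.35 to 0.775 m from the base axis. Payload 7.3 kg.
Tool frame: the origin (TCP) lies at the centre of the arm's flange, where the gripper is bolted on; the fingertips stand 178 mm ahead of it and the grasp point (between the pads) lies 159 mm ahead of it (tip_extent is the distance from the TCP to the fingertips, in m); z points along the fingers, y is the line along which they close (so a half turn about z gives the same grasp; the last joint's range is limited). The gripper opens to 92 mm and grips with 3 to 60 N. Pads are 19 mm wide; open, the fingers measure 130 mm over their backs; the gripper's body (75 mm by 190 mm) begins 47 mm behind the grasp point.
Start: joints at [0.959, 0.342, 1.524, -0, 1.275, -0.146], TCP at [0.236, 0.469, 0.405] pointing down, gripper open.
Joint ranges: [-2.53, 2.53], [-0.77, 2.02], [0.04, 2.7], [-1, 4.14], [0.28, 2.66], [-3.11, 3.11]. Speed limits (rad/s): [2.57, 2.57, 3.14, 3.14, 3.14, 3.14].

### API

Orientations are given as [roll, pitch, yaw] about the fixed x, y, z axes, in that order (R = Rz(yaw) Ry(pitch) Rx(roll)).
In Python, from cell import * gives the robot as it stands.
- The arm moves only by the tool arm_command, never from a script. Its arguments are lists of equal length, an entry for each row: "xyz": the shift along the world's x, y, z in mm, a list of three; "spin": the turn about the world's z in degrees. In form: {"xyz": [[tx, ty, tz], ...], "spin": [spin, ...]}. A call has 1 to 20 rows; each row shifts and turns the commanded pose from where the row before left it; what a row does not reach is not made up. A row lasts 1/10 s, in which the tool goes at most 50 mm and 8.59 degrees, less where a joint would pass 70% of its speed; a pose out of reach is approached as far as the arm can. A call with a gripper value outside its range is refused whole. "jaw" is the opening, from -1 (shut) to 1 (fully open), set as the call begins (left out, the last holds). The fingers move at their own pace and stop on an object; "squeeze" is the grip in N (left out, the last holds). Time passes only in rows, so rows that do not move let the fingers close. It gives the time, the measured TCP pose, the force, the opening and the grip force at its end, in the units of the state.
- observe(): the state, without advancing time (a new reading comes with each control period).
- read_camera(name): name is "scene" or "top" or "wrist"; returns a dict with "img" (480x640x3 uint8, red, green, blue), "depth" (480x640 float32, m along the optical axis (not along the pixel's ray), 0 where there is no reading), "fx", "fy", "cx", "cy" (pixels), "dist_coeffs" ([k1, k2, p1, p2, k3] as OpenCV has them; the pictures are not rectified), "world_from_camera" (4x4, takes a point from camera to world coordinates). Camera axes: x right, y up, looking along -z (the intrinsics and any distortion apply to the point x, -y, -z); pixel columns grow to the right and rows downward; lengths in m; the calibration is good to about 2 mm. A picture is of the moment at which its call begins.
- hand_in(): hands the job in; it is judged then, once.
The state is a dict: "time": time; "qpos": joint angles; "qvel": joint speeds; "joint_efforts": joint torques, N m; "tool_pos": TCP position; "tool_rot": TCP orientation; "contact_force": force on the tool from outside, world axes, zero at the start; "torque": the same for the moment, N m; "opening": finger opening in m; "grip_force": force on a finger pad.
Only numpy, scipy, OpenCV 4.12 (cv2) and the standard library are available. Lean on these libraries where they do the work, as an engineer would, in place of code of your own. Each camera call takes 0.05 s, during which the arm holds its last target. There are 200 camera calls.

## Working session

There is one attempt and no reset: what is moved stays moved. The work goes in short steps, Python scripts to look and compute and a tool call to move; the robot and the scene stay as the last step left them, time stands still between calls to the robot, and variables do not carry over. Pictures are saved under pics/ and viewed, at most 10 in all, crops included, and the job is handed in when it is done.

Besides the shell and the picture viewer there is one more tool, called after "Call:" by a JSON object that holds its "op" and its "data", one argument or row to a line. arm_command: Moves the arm, as the interface text tells. Its arguments: {"type":"object","properties":{"xyz":{"type":"array","items":{"type":"array","items":{"type":"number"}}},"spin":{"type":"array","items":{"type":"number"}},"jaw":{"type":"number"},"squeeze":{"type":"number"}},"required":["xyz","spin"]}

```bash
mkdir -p pics; cat > h.py <<'E'
from cell import *
import numpy as np, cv2
def cloud(c):
    """world point per pixel from depth"""
    K=np.array([[c['fx'],0,c['cx']],[0,c['fy'],c['cy']],[0,0,1.]])
    v,u=np.mgrid[0:480,0:640]
    p=cv2.undistortPoints(np.stack([u,v],-1).reshape(-1,1,2).astype(np.float64),K,np.array(c['dist_coeffs'],float)).reshape(480,640,2)
    d=c['depth']; T=np.array(c['world_from_camera'])
    P=np.stack([p[...,0]*d,-p[...,1]*d,-d],-1)
    W=P@T[:3,:3].T+T[:3,3]; W[d==0]=np.nan
    return W
def save(c,n): cv2.imwrite('pics/'+n,cv2.cvtColor(c['img'],cv2.COLOR_RGB2BGR))
E
python3 - <<'E'
from h import *
o=observe(); print(o['time'],o['tool_pos'],o['tool_rot'],o['opening'],o['contact_force'])
for n in('top','scene'):
    c=read_camera(n); save(c,n+'0.png'); np.save(n+'W.npy',cloud(c)); print(n,np.round(c['world_from_camera'],3).tolist(),c['fx'])
E
```

```text
0.0 [0.23569172 0.46896489 0.40404187] [-3.14006922e+00 -2.31185993e-04  2.67580077e+00] 0.09174693868751874 [0.24636422 0.0088617  0.42788809]
top [[0.025, 0.991, -0.129, 0.377], [-1.0, 0.026, 0.005, -0.017], [0.008, 0.129, 0.992, 1.617], [0.0, 0.0, 0.0, 1.0]] 550.0186951341007
scene [[0.605, -0.492, 0.626, 1.414], [0.796, 0.385, -0.468, -0.65], [-0.011, 0.781, 0.624, 0.935], [0.0, 0.0, 0.0, 1.0]] 554.0562637582159
```

View pics/top0.png

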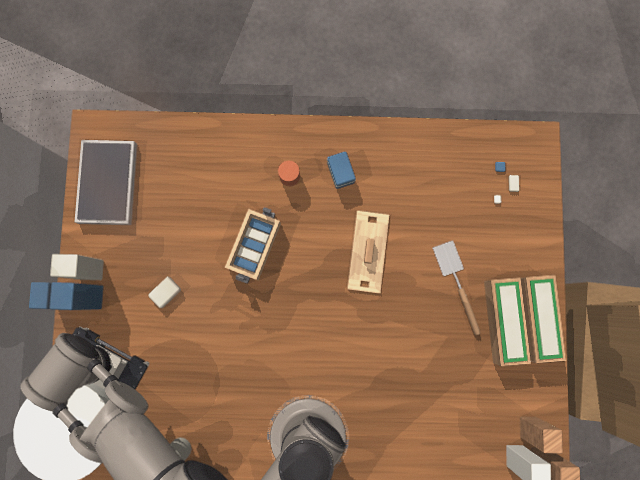

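View pics/scene0.png

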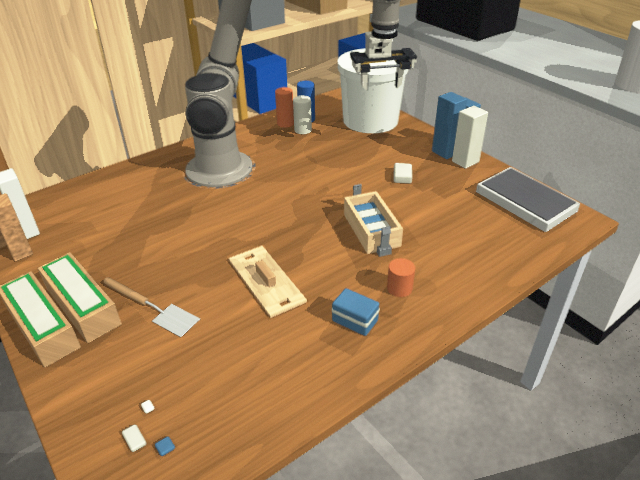

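The top view shows the box at (253,245), its hooks at (268,212) and (243,279), and the lid at (369,252) with its grip bar at (369,250). The scene view shows hooks at (385,240) and (357,192). Next I measure them from depth.

```bash
python3 - <<'E'
from h import *
W=np.load('topW.npy'); im=cv2.imread('pics/top0.png')
def rect(P):
    r=cv2.minAreaRect((P[:,:2]*1000).astype(np.float32)); b=cv2.boxPoints(r); e=b[1]-b[0]; f=b[2]-b[1]
    L=e if np.linalg.norm(e)>np.linalg.norm(f) else f
    return np.round(r[0],1),np.round(r[1],1),np.round(np.degrees(np.arctan2(L[1],L[0])),2),len(P)
def reg(a,b,c,d,z0,z1):
    m=np.zeros(W.shape[:2],bool); m[b:d,a:c]=1
    return m&(W[...,2]>z0)&(W[...,2]<z1)
print('table z',np.nanmedian(W[300:330,330:400,2]))
for n,a in dict(lid=(335,200,400,305,.004,.014),bar=(335,200,400,305,.028,.06),rim=(215,195,290,290,.052,.066),hooks=(215,195,290,290,.072,.1)).items():
    m=reg(*a); P=W[m]; print(n,rect(P),'z',np.round(np.median(P[:,2]),4))
    if n=='hooks':
        k,l=cv2.connectedComponents(m.astype(np.uint8))
        for i in range(1,k):
            q=W[l==i]; print(len(q),np.round(q.mean(0)*1000,1),q.min(0),q.max(0))
m=reg(215,195,290,290,.052,.066)
k,l=cv2.connectedComponents(m.astype(np.uint8)); i=np.bincount(l[l>0]).argmax(); print('rim big',rect(W[l==i]))
c2=cv2.resize(im[190:310,215:415],None,fx=4,fy=4,interpolation=cv2.INTER_CUBIC); cv2.imwrite('pics/crop.png',c2)
# colour-based hooks: scene cloud
S=np.load('sceneW.npy'); m=(S[...,2]>.074)&(S[...,2]<.1); m[:180]=0;m[260:]=0;m[:,:335]=0;m[:,410:]=0
k,l=cv2.connectedComponents(m.astype(np.uint8))
for i in range(1,k):
    q=S[l==i]; print('scene',len(q),np.round(q.mean(0)*1000,1),q.min(0),q.max(0))
E
```

```text
table z -0.0015928048936955097
lid (array([ 533.4, -161.4]), array([307.2, 190.2]), np.float32(1.31), 2031) z 0.0072
bar (array([ 533.7, -164.3]), array([22.2, 69.5]), np.float32(-6.0), 182) z 0.0366
rim (array([545.8, 170.4]), array([ 98. , 210.8]), np.float32(-19.52), 648) z 0.0585
hooks (array([539.8, 166.1]), array([ 21.5, 218.5]), np.float32(-19.16), 59) z 0.0801
28 [636.6 132.8  80.8] [0.63006413 0.12218129 0.07308789] [0.64624517 0.14248754 0.08859337]
31 [442.5 200.5  81. ] [0.43467978 0.19018201 0.07327769] [0.44815303 0.21077235 0.09030291]
rim big (array([542. , 171.7]), array([ 98. , 180.2]), np.float32(-19.47), 641)
scene 38 [448.4 198.6  81.5] [0.44067299 0.18795523 0.0744921 ] [0.4550046  0.21191822 0.08917075]
scene 52 [639.6 130.6  80.6] [0.63140054 0.11917465 0.07455546] [0.6471474  0.14253436 0.0886547 ]
```

View pics/crop.png

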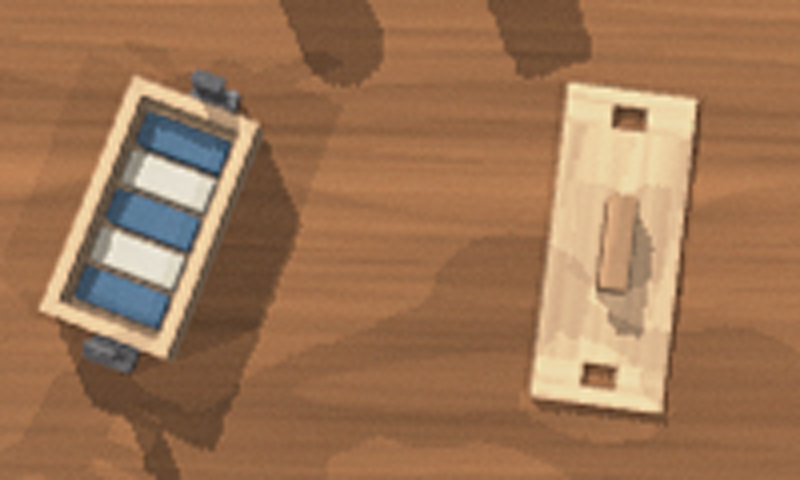

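Call:
{"op": "arm_command", "data": {
  "xyz": [
    [25, -25, 0],
    [25, -25, 0],
    [25, -25, 0],
    [25, -25, 0],
    [25, -25, 0],
    [25, -25, 0],
    [25, -25, 0],
    [25, -25, 0],
    [25, -25, 0],
    [25, -25, 0],
    [25, -25, 0],
    [25, -25, 0],
    [0, 0, 0],
    [0, 0, 0],
    [0, 0, 0]
  ],
  "spin": [0.5, 0.5, 0.5, 0.5, 0.6, 0.6, 0.6, 0.6, 0.6, 0.6, 0.6, 0.7, 0, 0, 0],
  "jaw": 1
}}

```text
time: 1.6
tool_pos: [0.5352, 0.1697, 0.4045]
tool_rot: [-3.141, -0.001, 2.797]
contact_force: [-0.5, -0.3, -0.2]
opening: 0.0917
grip_force: 0.0
```

```bash
python3 - <<'E'
from h import *
o=observe(); print(o['time'],o['tool_pos'],np.degrees(o['tool_rot']),o['contact_force'],o['qpos'])
c=read_camera('wrist'); save(c,'w1.png'); W=cloud(c); np.save('w1.npy',W); print(np.round(c['world_from_camera'],3).tolist(),c['fx'])
print(np.nanmin(W.reshape(-1,3),0),np.nanmax(W.reshape(-1,3),0))
E
```

```text
1.6 [0.5351791  0.16966636 0.40446249] [-1.79992643e+02 -5.81338722e-02  1.60237711e+02] [-0.49323495 -0.26770933 -0.19631353] [ 1.70401546e-01  4.09450291e-01  1.42187889e+00  4.01759585e-04
  1.31120963e+00 -1.05558115e+00]
[[0.338, -0.909, -0.244, 0.469], [0.941, 0.326, 0.088, 0.193], [-0.001, -0.259, 0.966, 0.383], [0.0, 0.0, 0.0, 1.0]] 389.5065483461195
[ 0.24419827 -0.18212971 -0.00535631] [0.93749692 0.51553334 0.34314683]
```

View pics/w1.png

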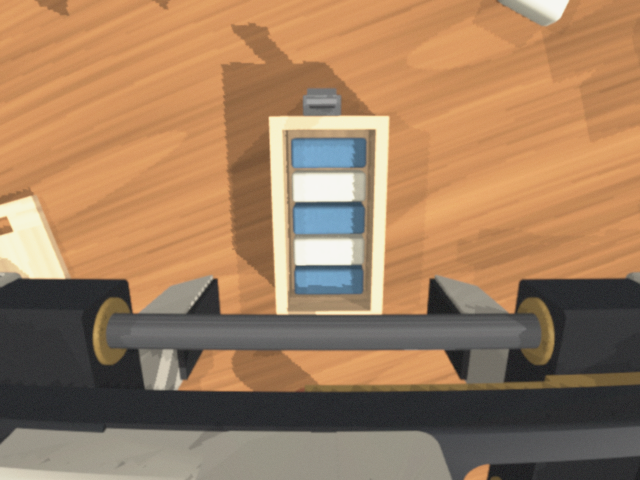

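The wrist view shows the -x hook at (322,102) and the rim's outline from (270,117) to (388,117), running down to about (383,312). The hook sits visibly off the wall's centre of (329,117).

```bash
python3 - <<'E'
from h import *
W=np.load('w1.npy')
m=np.zeros((480,640),bool); m[60:318,250:410]=1
R=m&(W[...,2]>.053)&(W[...,2]<.066)
k,l=cv2.connectedComponents(R.astype(np.uint8)); i=np.bincount(l[l>0]).argmax()
P=(W[l==i]*1000); r=cv2.minAreaRect(P[:,:2].astype(np.float32)); print('rim',r,np.median(P[:,2]),cv2.boxPoints(r).tolist())
# long edge lines by row extremes
rows=range(135,290,3); A=[];B=[]
for v in rows:
    c=np.flatnonzero(l[v]==i)
    if len(c): A.append(W[v,c[0],:2]*1000);B.append(W[v,c[-1],:2]*1000)
for Q in(A,B):
    vx,vy,x,y=cv2.fitLine(np.float32(Q),cv2.DIST_HUBER,0,.01,.01).ravel(); print('edge',np.degrees(np.arctan(vy/vx)),x,y)
H=m&(W[...,2]>.066)&(W[...,2]<.1); q=W[H]*1000; print('hook',len(q),np.median(q,0))
a=np.radians(-19.4); ux=np.array([np.cos(a),np.sin(a)]); uy=np.array([-ux[1],ux[0]])
for lo,hi in((66,75),(75,83),(83,90)):
    s=q[(q[:,2]>lo)&(q[:,2]<hi)]; x=s[:,:2]@ux;y=s[:,:2]@uy; print(lo,len(s),x.min(),x.max(),y.min(),y.max(),(y.min()+y.max())/2)
print('edgesY',np.median(np.array(A)@uy),np.median(np.array(B)@uy),'rim xmin',(P[:,:2]@ux).min())
T=np.load('topW.npy'); print('box top cam y',np.array([542,171.7])@uy,'x',np.array([542,171.7])@ux)
E
```

```text
rim ((538.7094116210938, 172.4246826171875), (96.65056610107422, 173.75704956054688), 70.56231689453125) 58.29164020282934 [[440.70086669921875, 155.7653045654297], [604.5545043945312, 97.94218444824219], [636.7179565429688, 189.0840606689453], [472.86431884765625, 246.9071807861328]]
edge -19.37955 515.1902 130.10077
edge -19.30243 547.3725 219.7102
hook 450 [442.53411004 200.41834325  82.0659709 ]
66 73 344.70937204370733 347.3410607790298 325.0293018764069 346.9790747908827 336.00418833364483
75 209 345.9742219545998 355.97583037161974 325.1534441997985 346.81687379787013 335.9851589988343
83 168 350.99322486232694 356.0395539529821 325.3832852587917 346.61079664875774 335.99704095377473
edgesY 293.85245564043674 389.0347667019971 rim xmin 363.9627585132262
box top cam y 341.98266385057025 x 454.1946142631679
```

Call:
{"op": "arm_command", "data": {
  "xyz": [
    [0, -24, 0],
    [0, -24, 0],
    [0, -24, 0],
    [0, -24, 0],
    [0, -24, 0],
    [0, -24, 0],
    [0, -24, 0],
    [0, -24, 0],
    [0, -24, 0],
    [0, -24, 0],
    [0, -24, 0],
    [0, -24, 0],
    [-1, -24, 0],
    [0, -22, 0],
    [0, 0, -40],
    [0, 0, -40],
    [0, 0, -20],
    [0, 0, 0],
    [0, 0, 0]
  ],
  "spin": [1, 1, 1, 1, 1, 1, 1, 1, 1, 1, 1, 1, 1, 0.8, 0, 0, 0, 0, 0]
}}

```text
time: 3.55
tool_pos: [0.5351, -0.1642, 0.3055]
tool_rot: [-3.142, 0.001, 3.038]
contact_force: [0.6, -0.1, -0.4]
opening: 0.092
grip_force: 0.0
```

```bash
python3 - <<'E'
from h import *
o=observe(); print(o['time'],o['tool_pos'],np.degrees(o['tool_rot']),o['contact_force'])
c=read_camera('wrist'); save(c,'w2.png'); W=cloud(c); np.save('w2.npy',W)
E
```

```text
3.55 [ 0.5351126  -0.16421633  0.30554606] [-1.79996706e+02  3.71895350e-02  1.74078265e+02] [ 0.56202278 -0.1464615  -0.36039193]
```

View pics/w2.png

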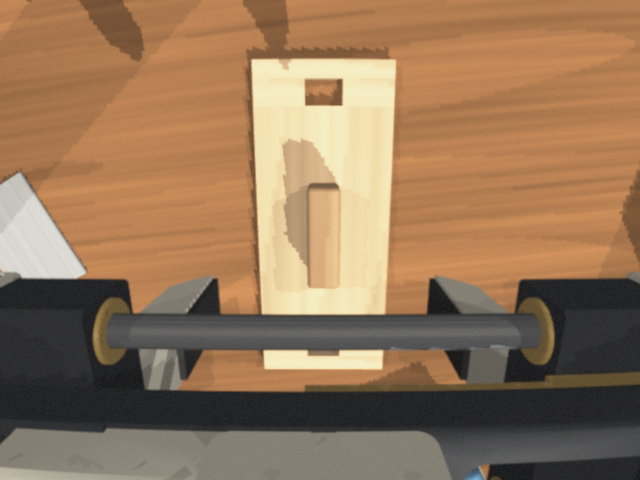

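The bar (308–340, 183–288) lies centred between the fingers and square to them. The near window is at (323,92). I descend and grasp.

Call:
{"op": "arm_command", "data": {
  "xyz": [
    [0, 0, -25],
    [0, 0, -25],
    [0, 0, -25],
    [0, 0, -20],
    [0, 0, -12],
    [0, 0, -8],
    [0, 0, 0],
    [0, 0, 0]
  ],
  "spin": [0, 0, 0, 0, 0, 0, 0, 0]
}}

```text
time: 4.4
tool_pos: [0.5352, -0.165, 0.1907]
tool_rot: [-3.141, 0.002, 3.037]
contact_force: [-0.5, 0.2, 0.4]
opening: 0.092
grip_force: 0.0
```

Call:
{"op": "arm_command", "data": {
  "xyz": [
    [0, 0, 0],
    [0, 0, 0],
    [0, 0, 0],
    [0, 0, 0],
    [0, 0, 0],
    [0, 0, 0],
    [0, 0, 0],
    [0, 0, 0],
    [0, 0, 0],
    [0, 0, 0]
  ],
  "spin": [0, 0, 0, 0, 0, 0, 0, 0, 0, 0],
  "jaw": -1,
  "squeeze": 45
}}

```text
time: 5.4
tool_pos: [0.5348, -0.1649, 0.1897]
tool_rot: [3.141, -0.0, 3.037]
contact_force: [-0.7, -0.1, -0.3]
opening: 0.0216
grip_force: 45.0
```

Call:
{"op": "arm_command", "data": {
  "xyz": [
    [0, 0, 10],
    [0, 0, 20],
    [0, 0, 30],
    [0, 0, 30],
    [0, 0, 30],
    [0, 0, 10],
    [0, 0, 0]
  ],
  "spin": [0, 0, 0, 0, 0, 0, 0]
}}

```text
time: 6.1
tool_pos: [0.5349, -0.165, 0.3212]
tool_rot: [-3.141, 0.003, 3.037]
contact_force: [-0.7, 0.0, -1.7]
opening: 0.0219
grip_force: 45.0
```

Call:
{"op": "arm_command", "data": {
  "xyz": [
    [0, 10, 0],
    [0, 20, 0],
    [1, 22, 0],
    [0, 22, 0],
    [1, 22, 0],
    [0, 22, 0],
    [1, 22, 0],
    [0, 22, 0],
    [1, 22, 0],
    [0, 22, 0],
    [1, 22, 0],
    [0, 22, 0],
    [0, 22, 0],
    [0, 20, 0],
    [0, 20, 0],
    [0, 12, 0],
    [0, 8, 0],
    [0, 0, 0],
    [0, 0, 0],
    [0, 0, 0]
  ],
  "spin": [-0.9, -0.9, -0.9, -0.9, -0.9, -0.9, -0.9, -0.9, -0.9, -0.9, -0.9, -0.9, -0.9, -0.9, -0.8, 0, 0, 0, 0, 0]
}}

```text
time: 8.1
tool_pos: [0.5399, 0.1663, 0.3196]
tool_rot: [-3.141, -0.0, 2.802]
contact_force: [-0.6, 0.3, -1.7]
opening: 0.0217
grip_force: 45.0
```

```bash
python3 - <<'E'
from h import *
o=observe(); print(o['time'],o['tool_pos'],np.degrees(o['tool_rot']),o['contact_force'],o['opening'])
c=read_camera('wrist'); save(c,'w3.png'); W=cloud(c); np.save('w3.npy',W)
c=read_camera('scene'); save(c,'s3.png'); np.save('s3.npy',cloud(c))
E
```

```text
8.1 [0.53987388 0.16633842 0.31964024] [-1.79987177e+02 -3.06758662e-03  1.60568242e+02] [-0.60387387  0.32723619 -1.68229566] 0.02165170786667068
```

View pics/w3.png

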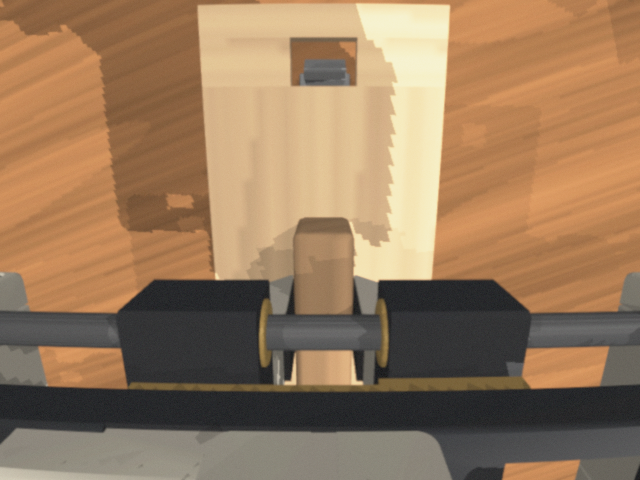

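The -x window is at (291–357, 38–86), and the hook head shows through it at (301–349, 58–85), nearly centred. I measure the remainder.

```bash
cat > m.py <<'E'
from h import *
def meas(W):
    a=np.radians(-19.35); ux=np.array([np.cos(a),np.sin(a)]); uy=np.array([-ux[1],ux[0]])
    m=np.zeros((480,640),bool); m[0:275,150:480]=1
    zl=np.nanmedian(W[110:200,230:300,2]); print('lid top z',zl)
    L=m&(abs(W[...,2]-zl)<.005)
    A=[];B=[]
    for v in range(95,210,3):
        c=np.flatnonzero(L[v]); A.append(W[v,c[0],:2]*1000);B.append(W[v,c[-1],:2]*1000)
    for Q in(A,B):
        vx,vy,x,y=cv2.fitLine(np.float32(Q),cv2.DIST_HUBER,0,.01,.01).ravel(); print('lid edge deg',np.degrees(np.arctan(vy/vx)))
    w=np.zeros_like(m); w[15:100,275:375]=1
    P=W[L][:,:2]*1000
    print('lid y mid',(np.median(np.array(A)@uy)+np.median(np.array(B)@uy))/2,'lid xmin',np.percentile(P@ux,.1))
    # window edges on the lid plane: rows across the window
    E=[]
    for v in range(45,80,3):
        c=np.flatnonzero(L[v]); lo=c[c<324].max();hi=c[c>324].min(); E.append([W[v,lo,:2]@uy*1000,W[v,hi,:2]@uy*1000])
    E=np.median(E,0); print('window y',E,E.mean())
    q=W[w&(W[...,2]>.062)&(W[...,2]<.1)&~L]*1000; y=q[:,:2]@uy;x=q[:,:2]@ux
    print('hook y',y.min(),y.max(),(y.min()+y.max())/2,'x',x.min(),x.max(),'n',len(q),'zmax',q[:,2].max())
E
python3 -c "
from m import *
meas(np.load('w3.npy'))"
```

```text
lid top z 0.1362837660319155
lid edge deg -19.288445
lid edge deg -19.240475
lid y mid 334.8426070746874 lid xmin 335.91823701043853
window y [321.84413502 347.77436675] 334.80925088760705
hook y 324.52889926919204 346.6426803361444 335.5857898026682 x 344.6258710682467 356.7144785738428 n 967 zmax 86.73886497362592
```

Call:
{"op": "arm_command", "data": {
  "xyz": [
    [0.6, 0.2, -10],
    [0.6, 0.2, -10],
    [0, 0, -8],
    [0, 0, -6],
    [0, 0, 0],
    [0, 0, 0],
    [0, 0, 0]
  ],
  "spin": [0, 0, 0, 0, 0, 0, 0]
}}

```text
time: 8.9
tool_pos: [0.5411, 0.1675, 0.2861]
tool_rot: [3.141, 0.001, 2.803]
contact_force: [0.7, -1.5, -1.6]
opening: 0.0216
grip_force: 45.0
```

```bash
python3 -c "
from m import *
meas(cloud(read_camera('wrist')))"
```

```text
lid top z 0.10266168403326946
lid edge deg -19.336626
lid edge deg -19.424568
lid y mid 336.43038872421164 lid xmin 336.820633628626
window y [323.39213616 349.39264533] 336.3923907463598
hook y 323.26410996782516 349.52540516942133 336.3947575686233 x 343.881326488127 366.1861587827496 n 1563 zmax 97.63557689873456
```

Call:
{"op": "arm_command", "data": {
  "xyz": [
    [0, -0.4, -4],
    [0, 0, -4],
    [0, 0, -4],
    [0, 0, -2],
    [0, 0, -2],
    [0, 0, -2],
    [0, 0, 0],
    [0, 0, 0]
  ],
  "spin": [0, 0, 0, 0, 0, 0, 0, 0]
}}

```text
time: 9.75
tool_pos: [0.541, 0.1672, 0.2679]
tool_rot: [3.141, 0.0, 2.803]
contact_force: [-0.3, 1.5, 0.5]
opening: 0.0217
grip_force: 45.0
```

Call:
{"op": "arm_command", "data": {
  "xyz": [
    [0, 0, -1],
    [0, 0, -1],
    [0, 0, -1],
    [0, 0, 0],
    [0, 0, 0]
  ],
  "spin": [0, 0, 0, 0, 0]
}}

```text
time: 10.25
tool_pos: [0.5411, 0.1671, 0.2651]
tool_rot: [3.141, 0.001, 2.803]
contact_force: [0.9, 0.3, 4.8]
opening: 0.0217
grip_force: 45.0
```

The underside is at about 75, well below the 86.5 tip height, so both hooks are in their windows and the ramps are bending with a gentle force.

Call:
{"op": "arm_command", "data": {
  "xyz": [
    [0, 0, -1],
    [0, 0, -1],
    [0, 0, -1],
    [0, 0, -1],
    [0, 0, 0],
    [0, 0, 0]
  ],
  "spin": [0, 0, 0, 0, 0, 0]
}}

```text
time: 10.85
tool_pos: [0.5413, 0.1671, 0.2617]
tool_rot: [3.141, 0.002, 2.803]
contact_force: [0.5, -0.4, 10.2]
opening: 0.0217
grip_force: 45.0
```

Call:
{"op": "arm_command", "data": {
  "xyz": [
    [0, 0, -1],
    [0, 0, -1],
    [0, 0, -1],
    [0, 0, -1],
    [0, 0, 0],
    [0, 0, 0]
  ],
  "spin": [0, 0, 0, 0, 0, 0]
}}

```text
time: 11.45
tool_pos: [0.5408, 0.167, 0.2562]
tool_rot: [-3.141, -0.001, 2.803]
contact_force: [1.2, 0.2, -1.4]
opening: 0.0219
grip_force: 45.0
```

Call:
{"op": "arm_command", "data": {
  "xyz": [
    [0, 0, -1],
    [0, 0, -1],
    [0, 0, -1],
    [0, 0, -1],
    [0, 0, 0],
    [0, 0, 0]
  ],
  "spin": [0, 0, 0, 0, 0, 0]
}}

```text
time: 12.05
tool_pos: [0.5409, 0.1671, 0.2526]
tool_rot: [3.142, -0.0, 2.803]
contact_force: [0.9, 1.0, -0.2]
opening: 0.022
grip_force: 45.0
```

Call:
{"op": "arm_command", "data": {
  "xyz": [
    [0, 0, -0.5],
    [0, 0, -0.5],
    [0, 0, -0.5],
    [0, 0, -0.5],
    [0, 0, -0.5],
    [0, 0, 0],
    [0, 0, 0]
  ],
  "spin": [0, 0, 0, 0, 0, 0, 0]
}}

```text
time: 12.75
tool_pos: [0.5409, 0.1671, 0.2502]
tool_rot: [3.142, -0.0, 2.803]
contact_force: [-0.5, 0.1, -1.5]
opening: 0.0213
grip_force: 45.0
```

Call:
{"op": "arm_command", "data": {
  "xyz": [
    [0, 0, -0.5],
    [0, 0, -0.5],
    [0, 0, 0],
    [0, 0, 0]
  ],
  "spin": [0, 0, 0, 0]
}}

```text
time: 13.15
tool_pos: [0.5409, 0.1671, 0.2497]
tool_rot: [3.141, 0.0, 2.803]
contact_force: [-3.2, -0.7, 4.8]
opening: 0.0218
grip_force: 45.0
```

Rim contact at the expected height. A little more push to be sure, then a look.

Call:
{"op": "arm_command", "data": {
  "xyz": [
    [0, 0, -0.5],
    [0, 0, -0.5],
    [0, 0, 0],
    [0, 0, 0]
  ],
  "spin": [0, 0, 0, 0]
}}

```text
time: 13.55
tool_pos: [0.5409, 0.1671, 0.2497]
tool_rot: [3.141, 0.001, 2.803]
contact_force: [-5.3, -0.5, 13.3]
opening: 0.0215
grip_force: 45.0
```

```bash
python3 - <<'E'
from h import *
c=read_camera('wrist'); W=cloud(c)
s=read_camera('scene')
A=cv2.resize(c['img'][0:280,160:490],(440,373)); B=cv2.resize(s['img'][170:280,320:430],(360,360),interpolation=cv2.INTER_CUBIC)
I=np.zeros((373,800,3),np.uint8); I[:,:440]=A; I[:360,440:]=B
cv2.imwrite('pics/seat.png',I[...,::-1])
print(observe()['contact_force'], np.nanmedian(W[110:200,230:300,2]))
E
```

```text
[-5.24952128 -0.26759288 12.86481319] 0.06635433411704383
```

View pics/seat.png

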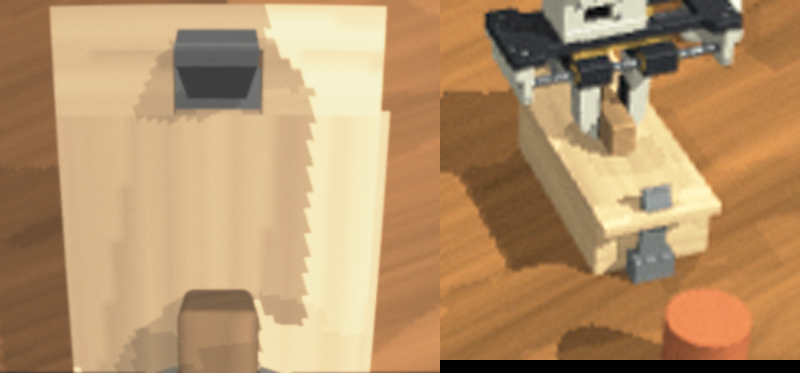

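The -x hook's nose (218,50 in the crop) now overlaps the end bar, and the +x hook (655,197) stands through its window over the bar. I relax the push, release and rise.

Call:
{"op": "arm_command", "data": {
  "xyz": [
    [0, 0, 0.6],
    [0, 0, 0.6],
    [0, 0, 0]
  ],
  "spin": [0, 0, 0]
}}

```text
time: 13.95
tool_pos: [0.541, 0.1671, 0.2497]
tool_rot: [3.141, 0.0, 2.803]
contact_force: [-2.7, -0.4, 6.4]
opening: 0.0217
grip_force: 45.0
```

Call:
{"op": "arm_command", "data": {
  "xyz": [
    [0, 0, 0],
    [0, 0, 0],
    [0, 0, 0],
    [0, 0, 0],
    [0, 0, 0],
    [0, 0, 0],
    [0, 0, 0],
    [0, 0, 0]
  ],
  "spin": [0, 0, 0, 0, 0, 0, 0, 0],
  "jaw": 1
}}

```text
time: 14.75
tool_pos: [0.541, 0.1671, 0.2494]
tool_rot: [3.142, -0.0, 2.803]
contact_force: [0.3, 0.7, -0.2]
opening: 0.0813
grip_force: 0.0
```

Call:
{"op": "arm_command", "data": {
  "xyz": [
    [0, 0, 10],
    [0, 0, 20],
    [0, 0, 25],
    [0, 0, 25],
    [0, 0, 25],
    [0, 0, 25],
    [0, 0, 20],
    [-20, 0, 0],
    [-20, 0, 0],
    [-20, 0, 0],
    [-20, 0, 0],
    [0, 0, 0],
    [0, 0, 0],
    [0, 0, 0]
  ],
  "spin": [0, 0, 0, 0, 0, 0, 0, 0, 0, 0, 0, 0, 0, 0]
}}

```text
time: 16.15
tool_pos: [0.4617, 0.167, 0.3999]
tool_rot: [3.141, 0.001, 2.803]
contact_force: [-0.1, 0.2, -0.2]
opening: 0.0916
grip_force: 0.0
```

```bash
python3 - <<'E'
from h import *
o=observe(); print(o['time'],o['tool_pos'],o['contact_force'],o['opening'])
s=read_camera('scene'); t=read_camera('top'); W=cloud(s)
a=np.radians(-19.35); R=np.array([[np.cos(a),np.sin(a)],[-np.sin(a),np.cos(a)]])
for n,W in(('scene',cloud(s)),('top',cloud(t))):
    U=(W[...,:2]*1000-[540,166.8])@R.T; x,y,z=U[...,0],U[...,1],W[...,2]*1000
    L=(abs(x)<112)&(abs(y)<44)&(z>50)&(z<85)&(abs(y)>16)
    A=np.c_[x[L],y[L],np.ones(L.sum())]; print(n,'lid plane',np.linalg.lstsq(A,z[L],rcond=None)[0],L.sum())
    for sg in(1,-1):
        h=(sg*x>85)&(sg*x<125)&(abs(y)<14)&(z>74)&(z<100); print(sg,'hook x',x[h].min(),x[h].max(),'y',y[h].min(),y[h].max(),h.sum(),'z',z[h].max())
B=cv2.resize(s['img'][165:275,320:430],(400,400),interpolation=cv2.INTER_CUBIC);C=cv2.resize(t['img'][190:300,200:310],(400,400),interpolation=cv2.INTER_CUBIC)
cv2.imwrite('pics/fin.png',np.hstack([B,C])[...,::-1])
E
```

```text
16.15 [0.46169376 0.16703771 0.39986973] [-0.05714985  0.22002374 -0.19417085] 0.09164091459399833
scene lid plane [-8.95744312e-04  2.73300752e-03  6.79514505e+01] 973
1 hook x 97.72701953440935 112.6510972758771 y -12.508102641951096 11.594627657829301 50 z 87.97820597565864
-1 hook x -104.32749952718659 -92.70180217166354 y -10.565849215025754 11.907931108706256 36 z 89.09823489236324
top lid plane [-2.26206436e-03  2.94638066e-03  6.70137935e+01] 733
1 hook x 97.53419733450556 111.59510024512937 y -11.98859036758104 11.40867258583388 28 z 87.5173232297608Traceback (most recent call last):
  File "<stdin>", line 10, in <module>
    return umr_minimum(a, axis, None, out, keepdims, initial, where)
ValueError: zero-size array to reduction operation minimum which has no identity
```

```bash
python3 -c "
from cell import *
print(hand_in())"
```

```text
the job is handed in; nothing more can be done
None
```

The job is handed in with the lid flat on the rim (top at 68 mm, level within about 0.5 mm); both hooks appeared home, though the -x one was last checked by eye just before I let go, and the gripper ended clear of everything at about 16 s.

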